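# Draw the clay extruder's plunger and hold the loading window open

## Robot

A 6-joint arm with a two-finger parallel gripper is mounted at the origin on the work surface. World frame = base frame: x ahead of the robot, y to its left, z up, the work surface at z = 0. Lengths are in m, angles in degrees, forces in N, time in s.
With the tool pointing down it reaches from about 0.4 to 0.825 m from the base axis. Payload 7 kg.
Tool frame: the origin (TCP) lies midway between the tips of the shut fingers; the grasp point (between the pads) lies 19 mm behind it; z points along the fingers, y is the line along which they close (so a half turn about z gives the same grasp; the last joint's range is limited). The gripper opens to 88 mm and grips with 3 to 60 N. Pads are 19 mm wide; open, the fingers measure 130 mm over their backs; the gripper's body (78 mm by 193 mm) begins 47 mm behind the grasp point.
Start: joints at [83.772, 20.546, 0.682, 0, -70.136, -16.507], TCP at [0.261, 0.623, 0.204] pointing down, gripper open.
Joint ranges: [-176.03, 176.03], [-82.01, 121.73], [-58.28, 71.71], [-173.87, 95.51], [-174.79, -0.11], [-173.66, 173.66]. Speed limits (degrees/s): [136.94, 136.94, 172.46, 180, 180, 180].

## Interface

Orientations are given as [roll, pitch, yaw] about the fixed x, y, z axes, in that order (R = Rz(yaw) Ry(pitch) Rx(roll)).
In Python, from plant import ctrl, viewer, close_job gives the robot as it stands. The module is installed in compiled form; this text tells all that it offers.
- The arm moves only by the tool step_arm, never from a script. Its argument "moves" is a list that holds one entry, the list of rows, each a list of 5 numbers: the shift along the world's x, y, z in cm, then the turn about the world's z in rad, then the finger opening in cm, from 0 to 8.76. In form: [[[tx, ty, tz, twist, grip], ...]]. A call has 1 to 10 rows; each row shifts and turns the commanded pose from where the row before left it; what a row does not reach is not made up. A row lasts 1/10 s, in which the tool goes at most 50 mm and 8.59 degrees, less where a joint would pass 70% of its speed; a pose out of reach is approached as far as the arm can. A call with a gripper value outside its range is refused whole. The fingers move at their own pace and stop on an object; the grip force is fixed at half the most. Time passes only in rows, so rows that do not move let the fingers close. It gives the time, the measured TCP pose, the force, the opening and the grip force at its end, in the units of the state.
- ctrl.get_obs(): the state, without advancing time (a new reading comes with each control period).
- viewer.snapshot(name): name is "scene" or "top" or "wrist"; returns (picture, depth): 480x640x3 uint8, blue, green, red; 480x640 float32, m along the optical axis (not along the pixel's ray), 0 where there is no reading.
- viewer.camera_info(name): a dict with "camera_matrix" (3x3 intrinsics, pixels), "eye" and "orientation" of the camera in the world. Camera axes: x right, y down, z forward; pixel columns grow to the right and rows downward; lengths in m; the calibration is good to about 2 mm. A picture is of the moment at which its call begins: read the wrist's pose just before it. camera_info takes no time and is no camera call; for the wrist camera it gives the pose at the moment of the call.
- close_job(): hands the job in; it is judged then, once.
The state is a dict: "clock": time; "joint_pos": joint angles; "qvel": joint speeds; "tau": joint torques, N m; "tool_pos": TCP position; "orientation": TCP orientation; "force": force on the tool from outside, world axes, zero at the start; "moment": the same for the moment, N m; "opening": finger opening in m; "gripper_force": force on a finger pad.
Only numpy, scipy, OpenCV 4.12 (cv2) and the standard library are available. Lean on these libraries where they do the work, as an engineer would, in place of code of your own. Each camera call takes 0.05 s, during which the arm holds its last target. There are 200 camera calls.

## Task

Take the clay extruder's plunger by its orange T-handle and draw it straight out along the leaning barrel until the loading window in the barrel's side is fully open and the mouth of the barrel is level with the yellow band near the plunger's foot, without pulling the plunger out of the barrel, forcing it sideways, or shifting or tipping the extruder. Finish while still gripping the handle and holding the plunger still there, so that someone else can load the barrel. Leave the jar, the cup and the tin alone.

Things in the scene. Friction and masses are not known exactly. Their poses are not given: they have to be found in the camera images.
- extruder: bench clay extruder, 3.1 kg, standing loose on a red cast foot 200 x 150 mm (x, y), 14 mm thick; origin at the centre of the foot's underside, z up. Two red cheeks hold a steel barrel that leans 0.30 rad from vertical towards the extruder's -x side (towards the robot, yawed up to 0.5 rad). A plunger pulled askew jams and drags or tips it
- barrel: its barrel, rigid with it: 51 mm across (64 at the dark top collar), bore 40 mm, 120 mm long. Origin: centre of its closed bottom end; z along the leaning bore to the open mouth, y horizontal. Bore floor at z = 10 mm, mouth at 120 mm. The loading window, a quarter of the girth wide, is in its +x side (upper side, away from the robot), from z = 45 to 80 mm
- barrel_mouth (a point): centre of the barrel's open mouth, on the bore's axis
- window_top (a point): middle of the loading window's upper edge, on the outside of the barrel
- plunger: loose plunger, 0.25 to 0.5 kg, no spring, starts with its foot on the bore's floor: aluminium cylinder 38 mm thick, 120 mm long (1 mm clearance all round), then a dark neck 16 mm thick, then an orange round T-bar 22 mm thick, 100 mm long, along y, 165 mm from the foot. Yellow band 15 to 40 mm from the foot. Origin: centre of the foot; z towards the handle
- handle (a point): centre of the orange T-bar, on the plunger's axis, 165 mm from the foot; 55 mm beyond the barrel's mouth at the start
- plunger_foot (a point): centre of the plunger's foot (same point as the plunger's origin). In the barrel's frame its z is 10 mm at the start; the window is fully open when it is above 80 mm, and the yellow band is level with the mouth between 80 and 105 mm; at 120 mm the plunger is out
- glaze_jar: bystander: glass glaze jar, 68 mm wide, 100 mm tall, blue cap; origin under its centre
- bisque_cup: bystander: terracotta cup, 76 mm wide, 85 mm tall; origin under its centre
- slip_tin: bystander: metal tin, 66 mm wide, 85 mm tall; origin under its centre
There are look-alikes about, which are no part of the job. Leave any white look-alike of the plunger alone.

How it is judged:
By the outcome, as a careful person would: the job done as asked, in the order asked, and still so for the second after the job is handed in, while the arm keeps its last pose, push and grip.
It also fails if it takes over 32 s, if anything falls off the work surface, if the arm or the gripper's body presses on something with over 40 N, if the wrist force passes 120 N, or if a joint passes its speed limit or range.

## Working session

There is one attempt and no reset: what is moved stays moved. The work goes in short steps, Python scripts to look and compute and a tool call to move; the robot and the scene stay as the last step left them, time stands still between calls to the robot, and variables do not carry over. Pictures are saved under pics/ and viewed, at most 10 in all, crops included, and the job is handed in when it is done.

Besides the shell and the picture viewer there is one more tool, called as name(argument=value, ...) on one line, values as JSON. step_arm: Moves the arm, as the interface text tells. Its arguments: {"type":"object","properties":{"moves":{"type":"array","items":{"type":"array","items":{"type":"array","items":{"type":"number"}}}}},"required":["moves"]}

```bash
mkdir -p pics; cat > h.py <<'E'
import numpy as np, cv2
from plant import ctrl, viewer
def snap(n,f=None):
    ci=viewer.camera_info(n); im,d=viewer.snapshot(n)
    if f: cv2.imwrite('pics/'+f,im)
    np.savez('pics/'+n+'.npz',im=im,d=d)
    return im,d,ci
def R(ci):
    o=np.array(ci['orientation'],float)
    if o.shape==(3,3): return o
    from scipy.spatial.transform import Rotation as Ro
    return Ro.from_euler('xyz',o,degrees=True).as_matrix()
def cloud(d,ci):
    K=np.array(ci['camera_matrix']); v,u=np.mgrid[:480,:640]
    p=np.stack([(u-K[0,2])/K[0,0]*d,(v-K[1,2])/K[1,1]*d,d],-1)
    return p@R(ci).T+np.array(ci['eye'])
E
python3 - <<'E'
from h import *
print(ctrl.get_obs())
for n in('scene','top'):
    im,d,ci=snap(n,n+'0.png'); print(n,ci)
    np.save('pics/'+n+'_cl.npy',cloud(d,ci))
    hsv=cv2.cvtColor(im,cv2.COLOR_BGR2HSV)
    m=cv2.inRange(hsv,(5,130,80),(20,255,255))
    k,l,s,c=cv2.connectedComponentsWithStats(m)
    for i in range(1,k):
        if s[i,4]>60:
            P=cloud(d,ci)[(l==i)&(d>0)]; print(s[i],c[i],np.median(P,0),P.min(0),P.max(0))
a=cv2.imread('pics/scene0.png');b=cv2.imread('pics/top0.png')
E
```

```text
{'clock': 0.0, 'joint_pos': array([ 8.37725072e+01,  2.05876566e+01,  6.34972401e-01, -2.10073454e-02,
       -7.01348590e+01, -1.65054046e+01]), 'qvel': array([-0.01154512, -0.04436415, -0.11635102,  0.00263758, -0.12390168,
       -0.08029639]), 'tau': array([-1.94982560e-03, -5.82724822e+01,  2.93057334e+01,  6.99737146e+00,
        6.99433978e-03, -1.47049059e-04]), 'tool_pos': array([0.26068055, 0.62207564, 0.20287167]), 'orientation': array([ 1.79910453e+02, -5.93917962e-03, -2.27400463e+01]), 'force': array([ 0.27179563, -0.07342952, -0.58700288]), 'moment': array([-0.01064534, -0.02630083, -0.04080532]), 'gripper_force': 0.0, 'opening': 0.08716833709270715}
scene {'camera_matrix': array([[564.56180692,   0.        , 323.29499933],
       [  0.        , 564.56180692, 247.91384567],
       [  0.        ,   0.        ,   1.        ]]), 'eye': array([0.89242232, 0.59364931, 1.15220319]), 'orientation': array([-144.50301255,   -0.60554533,  146.81871797])}
[264 210  34  41 505] [280.65940594 229.05148515] [ 0.57148206 -0.04219077  0.23034553] [ 0.4757772  -0.26736158 -0.00434664] 
[... 1306 characters left out ...]
502] [ 0.89478824 -0.67974437  0.00915872]
[  0 265  15  19 167] [  7.95808383 274.76047904] [ 0.37705786  0.95817633 -0.16895677] [ 0.32018194  0.6615232  -0.17876929] [0.40955668 0.9866474  0.30260004]
[217 439  51  14 218] [240.23853211 447.02752294] [-0.08570647  0.18142109  0.00105909] [-0.09750894  0.10368276 -0.00502206] [-0.06479373  0.23767164  0.00938183]
[331 440  21  40 668] [342.36826347 461.86826347] [-0.1201292  -0.10208944  0.00087561] [-0.16300972 -0.12491894 -0.00696777] [-0.06250966 -0.05789891  0.20871378]
[ 183  455   91   25 1251] [228.25259792 468.931255  ] [-0.14143572  0.20778198  0.00099344] [-0.1677082   0.08096298 -0.00681819] [-0.06487066  0.32363796  0.28790355]
```

View pics/scene0.png

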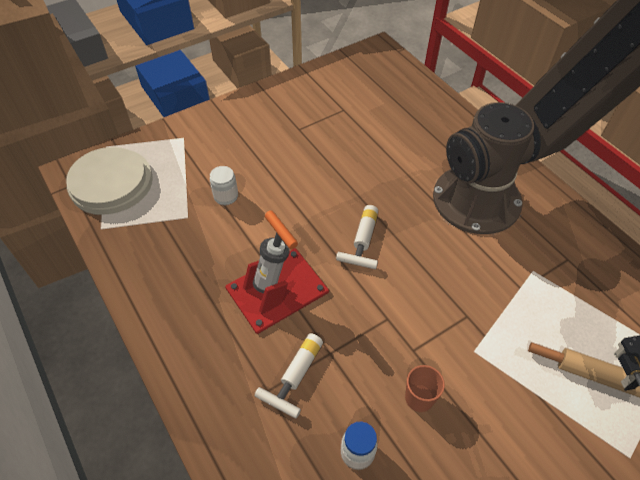

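View pics/top0.png

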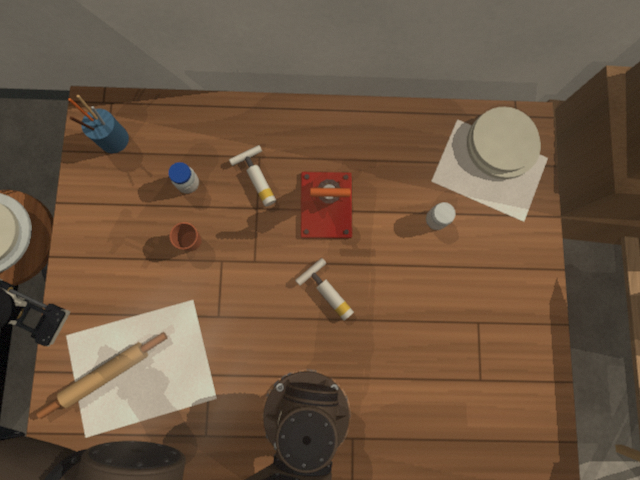

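The scene view shows the extruder at (278,270), with its orange bar running from (267,213) to (295,246). In the top view the bar spans (310,190)–(350,192) and the foot spans (301–352, 171–239). The jar, cup, tin and white look-alikes are clear of it. Next I measure the bar and foot in both views.

```bash
python3 - <<'E'
from h import *
for n,roi in(('scene',(220,200,335,335)),('top',(290,165,362,245))):
    z=np.load('pics/'+n+'.npz'); im,d=z['im'],z['d']; C=np.load('pics/'+n+'_cl.npy')
    x0,y0,x1,y1=roi; hsv=cv2.cvtColor(im,cv2.COLOR_BGR2HSV)
    mm=np.zeros(d.shape,bool); mm[y0:y1,x0:x1]=1; mm&=d>0
    H,S,V=[hsv[...,i] for i in range(3)]
    bar=mm&(H>=4)&(H<=18)&(S>150)&(C[...,2]>.17)
    P=C[bar]; print(n,'bar',len(P),np.median(P,0))
    c=P.mean(0); w,v=np.linalg.eigh(np.cov((P-c).T)); a=v[:,2]*np.sign(v[1,2]); t=(P-c)@a
    print(' axis',a,'yaw',np.degrees(np.arctan2(-a[0],a[1])),'ends',c+a*np.percentile(t,1),c+a*np.percentile(t,99),'mid',c+a*(t.min()+t.max())/2)
    print(' ztop',np.percentile(P[:,2],[50,90,98]), 'sd',np.sqrt(w))
    red=mm&((H>=172)|(H<=3))&(S>150)
    F=C[red&(abs(C[...,2]-.014)<.006)]
    r=cv2.minAreaRect((F[:,:2]*1000).astype(np.float32)); print(' foot',len(F),np.median(F[:,2]),r)
E
```

```text
scene bar 449 [ 0.57237789 -0.0380728   0.23071296]
 axis [-0.02725427  0.99919126 -0.029564  ] yaw 1.5624309397761218 ends [ 0.57311826 -0.09282863  0.23128831] [0.57040842 0.00651912 0.22834882] mid [ 0.57177583 -0.0436126   0.22983211]
 ztop [0.23071296 0.23405356 0.23597575] sd [0.00384424 0.00602321 0.03043974]
 foot 2998 0.014562488486661307 ((593.580322265625, -41.46282958984375), (150.5302734375, 199.7017364501953), 89.82110595703125)
top bar 345 [ 0.56918446 -0.04522129  0.23064691]
 axis [-0.03892476  0.99855747  0.03698446] yaw 2.2323159821462406 ends [ 0.57257522 -0.09234043  0.2262746 ] [0.56881157 0.00421041 0.22985064] mid [ 0.5706772  -0.04364944  0.22807802]
 ztop [0.23064691 0.23456162 0.23633406] sd [0.00642969 0.01357512 0.0290119 ]
 foot 836 0.014315868446099889 ((592.5614624023438, -43.34571838378906), (196.63600158691406, 142.8667449951172), 1.6508655548095703)
```

step_arm(moves=[[[1.55,-3.33,1.0,-0.0574,8.7],[1.55,-3.33,1.0,-0.0574,8.7],[1.55,-3.33,1.0,-0.0574,8.7],[1.55,-3.33,1.0,-0.0574,8.7],[1.55,-3.33,1.0,-0.0574,8.7],[1.55,-3.33,1.0,-0.0574,8.7],[1.55,-3.33,1.0,-0.0574,8.7],[1.55,-3.33,1.0,-0.0574,8.7],[1.55,-3.33,1.0,-0.0574,8.7],[1.55,-3.33,1.0,-0.0574,8.7]]])

```text
clock: 1.1
tool_pos: [0.416, 0.2879, 0.304]
orientation: [180.0, 0.0, -55.7]
force: [1.9, 0.5, -0.1]
opening: 0.0869
gripper_force: 0.0
```

step_arm(moves=[[[1.55,-3.33,0.3,-0.0574,8.7],[1.55,-3.33,0.3,-0.0574,8.7],[1.55,-3.33,0.3,-0.0574,8.7],[1.55,-3.33,0.3,-0.0574,8.7],[1.55,-3.33,0.3,-0.0574,8.7],[1.55,-3.33,0.3,-0.0574,8.7],[1.55,-3.33,0.3,-0.0574,8.7],[1.55,-3.33,0.3,-0.0574,8.7],[1.55,-3.33,0.3,-0.0574,8.7],[1.55,-3.33,0.3,-0.0574,8.7]]])

```text
clock: 2.1
tool_pos: [0.5711, -0.045, 0.3336]
orientation: [180.0, 0.0, -88.6]
force: [-0.1, 1.2, -0.4]
opening: 0.0869
gripper_force: 0.0
```

step_arm(moves=[[[0,0,0,0,8.7],[0,0,0,0,8.7],[0,0,0,0,8.7]]])

```text
clock: 2.4
tool_pos: [0.5705, -0.0431, 0.3335]
orientation: [180.0, 0.0, -88.5]
force: [0.3, -0.5, -0.5]
opening: 0.087
gripper_force: 0.0
```

```bash
python3 - <<'E'
from h import *
o=ctrl.get_obs(); print(o['clock'],o['tool_pos'],o['orientation'],o['joint_pos'],o['force'])
im,d,ci=snap('wrist','w1.png'); print(ci)
C=cloud(d,ci); np.save('pics/wrist_cl.npy',C)
hsv=cv2.cvtColor(im,cv2.COLOR_BGR2HSV);H,S,V=[hsv[...,i] for i in range(3)]
bar=(d>0)&(H>=4)&(H<=18)&(S>150)&(C[...,2]>.17)&(C[...,2]<.25)
P=C[bar]; print(len(P))
c=P.mean(0); w,v=np.linalg.eigh(np.cov((P-c).T)); a=v[:,2]*np.sign(v[1,2]); t=(P-c)@a
print(a,'yaw',np.degrees(np.arctan2(-a[0],a[1])),c+a*np.percentile(t,.5),c+a*np.percentile(t,99.5),'mid',c+a*(t.min()+t.max())/2,np.percentile(P[:,2],[2,50,90,98]),np.sqrt(w))
# circle fit in plane across the bar
from scipy.optimize import least_squares
def f(q): 
    ax=np.array([-np.sin(q[2]),np.cos(q[2]),0]); D=P-[q[0],-.0435,q[1]]; D=D-np.outer(D@ax,ax); return np.linalg.norm(D,axis=1)-.011
r=least_squares(f,[.57,.225,.02],loss='soft_l1',f_scale=.001); print('fit',r.x,np.degrees(r.x[2]),np.median(abs(r.fun)))
E
```

```text
2.4 [ 0.57050649 -0.04306805  0.33346256] [ 1.79967288e+02  1.05977166e-02 -8.84789930e+01] [ 1.52564942e+01  7.61061802e+00  8.26165316e-02 -1.82175713e-02
 -8.25012591e+01 -1.37331021e+01] [ 0.32900775 -0.53171907 -0.46943586]
{'camera_matrix': array([[401.8726662 ,   0.        , 319.01595491],
       [  0.        , 401.8726662 , 242.42338446],
       [  0.        ,   0.        ,   1.        ]]), 'eye': array([ 0.57223489, -0.11808419,  0.51589536]), 'orientation': array([ 1.63995781e+02, -3.33997175e-02, -1.78389777e+02])}
3742
[-0.01442405  0.99988085  0.00549883] yaw 0.8264785537024205 [ 0.57021675 -0.09425651  0.23160577] [0.56879774 0.00410932 0.23214673] mid [ 0.56950381 -0.04483558  0.23187756] [0.22618932 0.23254122 0.23431684 0.23497378] [0.00244301 0.00593691 0.02868327]
fit [0.56938743 0.22297899 0.0209276 ] 1.1990633542844928 0.0003788406296941164
```

View pics/w1.png

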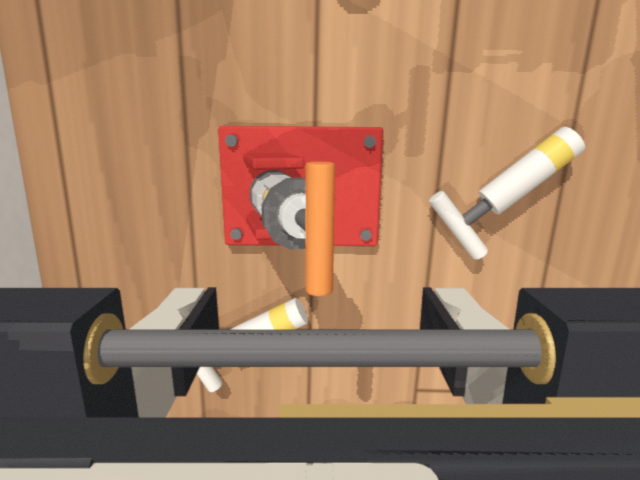

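The wrist view shows the bar at cols 306–334, rows 162–295, centred under the open fingers. It fits as a 22 mm cylinder centred at about (0.5695, -0.0445, 0.223), with yaw about 1.2°, which agrees with the other two views. The fingertips should go only about 7 mm below the bar's centre, so they clear the leaning neck.

step_arm(moves=[[[-0.1,-0.1,-1.5,0,8.7],[0,0,-1.5,0,8.7],[0,0,-1.5,0,8.7],[0,0,-1.5,0,8.7],[0,0,-1.5,0,8.7],[0,0,-1.5,0,8.7],[0,0,-1.2,0,8.7],[0,0,-0.8,0,8.0],[0,0,-0.7,0,6.5],[0,0,0,0,5.0]]])

```text
clock: 3.45
tool_pos: [0.5695, -0.0443, 0.216]
orientation: [179.9, -0.0, -88.5]
force: [-0.2, 0.1, 0.3]
opening: 0.0695
gripper_force: 0.0
```

step_arm(moves=[[[0,0,0,0,4.0],[0,0,0,0,3.4],[0,0,0,0,3.0],[0,0,0,0,2.8],[0,0,0,0,2.6]]])

```text
clock: 3.95
tool_pos: [0.57, -0.0445, 0.217]
orientation: [-180.0, 0.0, -88.5]
force: [-0.4, -0.1, -0.2]
opening: 0.0296
gripper_force: 0.0
```

```bash
cat > meas.py <<'E'
from h import *
from scipy.optimize import least_squares
o=ctrl.get_obs(); print(o['clock'],o['tool_pos'],o['orientation'],o['force'],o['moment'],o['opening'],o['gripper_force'])
import sys
for n in('scene','top','wrist'):
    im,d,ci=snap(n,n+sys.argv[1]+'.png'); C=cloud(d,ci); np.save('pics/'+n+'_cl.npy',C)
    hsv=cv2.cvtColor(im,cv2.COLOR_BGR2HSV);H,S,V=[hsv[...,i] for i in range(3)]
    box=(d>0)&(abs(C[...,0]-.58)<.13)&(abs(C[...,1]+.044)<.12)
    P=C[box&(H>=4)&(H<=18)&(S>150)&(C[...,2]>.17)]
    F=C[box&((H>=172)|(H<=3))&(S>150)&(abs(C[...,2]-.014)<.006)]
    print(n,'bar',len(P),'foot',len(F),cv2.minAreaRect((F[:,:2]*1000).astype(np.float32)) if len(F)>50 else '')
    if len(P)<60: continue
    c=np.median(P,0)
    def f(q):
        ax=np.array([-np.sin(q[2]),np.cos(q[2]),q[3]]); ax/=np.linalg.norm(ax); D=P-[q[0],-.0435,q[1]]; D=D-np.outer(D@ax,ax); return np.linalg.norm(D,axis=1)-.011
    r=least_squares(f,[c[0],c[2]-.008,.02,0],loss='soft_l1',f_scale=.001); print('  xz yaw roll',r.x,'y',np.percentile(P[:,1],[.5,99.5]),np.median(abs(r.fun)))
E
python3 meas.py 2
```

```text
3.95 [ 0.56995889 -0.04449829  0.21695722] [-1.79983150e+02  2.47868656e-03 -8.85136803e+01] [-0.4256539  -0.06086681 -0.18905607] [ 0.02995339 -0.04760552  0.00799123] 0.029604758768944965 0.0
scene bar 309 foot 2998 ((593.35546875, -41.957923889160156), (198.85552978515625, 150.45697021484375), 0.8808431029319763)
  xz yaw roll [ 0.56894432  0.22239405  0.02902476 -0.01141196] y [-0.05958158  0.00673937] 0.0013542475730257356
top bar 73 foot 1108 ((592.17041015625, -43.13743591308594), (195.69821166992188, 146.15394592285156), 0.5118967890739441)
  xz yaw roll [ 0.52643981  0.32664124 -0.69397442 -1.40515329] y [-0.08368211  0.00631893] 0.0032593218052960407
wrist bar 7625 foot 17773 ((593.0294189453125, -44.352378845214844), (198.19349670410156, 148.93704223632812), 1.2721402645111084)
  xz yaw roll [ 5.69533768e-01  2.22935134e-01  2.13765485e-02 -1.61895949e-04] y [-0.0942109   0.00427992] 0.0003437329084728085
```

step_arm(moves=[[[0,0,0,0,2.4],[0,0,0,0,2.2],[0,0,0,0,1.8],[0,0,0,0,1.0],[0,0,0,0,0],[0,0,0,0,0],[0,0,0,0,0]]])

```text
clock: 4.8
tool_pos: [0.5699, -0.0445, 0.2168]
orientation: [180.0, -0.0, -88.5]
force: [-0.1, -0.7, 0.4]
opening: 0.0007
gripper_force: 0.0
```

```bash
python3 meas.py 3; python3 -c "
import cv2,numpy as np
w=cv2.imread('pics/wrist3.png');s=cv2.imread('pics/scene3.png')[190:340,210:360]
cv2.imwrite('pics/c3.png',np.hstack([cv2.resize(w,(426,320)),cv2.resize(s,(320,320),interpolation=cv2.INTER_CUBIC)]))"
```

```text
4.8 [ 0.56987087 -0.04447693  0.21677238] [ 1.79999977e+02 -9.36703095e-04 -8.85095335e+01] [-0.05122519 -0.74745611  0.43133917] [ 0.07542897 -0.04799369 -0.00381236] 0.0006635355537342812 0.0
scene bar 259 foot 3029 ((593.6514892578125, -42.49475860595703), (198.78988647460938, 151.13995361328125), 1.0776759386062622)
  xz yaw roll [ 0.56850317  0.222551    0.0172132  -0.00149054] y [-0.07836692  0.00712968] 0.0012164024172164629
top bar 69 foot 1111 ((592.83642578125, -41.81596374511719), (195.5179901123047, 144.35723876953125), 0.26674631237983704)
  xz yaw roll [ 0.53525697  0.30352039 -0.78243184 -1.5810797 ] y [-0.09147717  0.00630791] 0.003101737224867753
wrist bar 4895 foot 17773 ((592.9009399414062, -44.52281951904297), (197.9981231689453, 148.53135681152344), 1.3482401371002197)
  xz yaw roll [0.56952532 0.22313306 0.02103921 0.00596529] y [-0.09425461 -0.00284337] 0.00037645332296627407
```

View pics/c3.png

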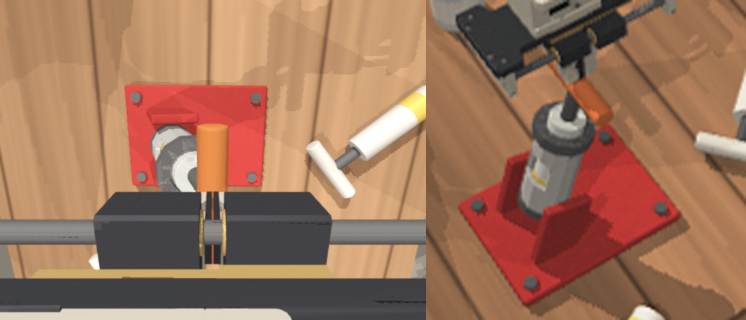

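The crop shows the fingers shut at about (560,60) above the bar. The bar and foot haven't moved. I'll measure where the fingertips really are relative to the bar.

```bash
python3 - <<'E'
from h import *
for n in('scene','wrist','top'):
    C=np.load('pics/'+n+'_cl.npy'); z=np.load('pics/'+n+'.npz'); im=z['im']; d=z['d']
    m=(d>0)&(abs(C[...,0]-.57)<.03)&(abs(C[...,1]+.0445)<.013)&(C[...,2]>.2)&(C[...,2]<.30)
    v,u=np.where(m); P=C[m]; o=np.argsort(P[:,2])
    print(n,len(P))
    for i in o[::max(1,len(o)//25)]: print('  ',u[i],v[i],P[i].round(3),im[v[i],u[i]])
im=cv2.imread('pics/scene3.png')[195:270,250:325]
w=cv2.imread('pics/wrist3.png')[170:420,200:440]
cv2.imwrite('pics/c3b.png',np.hstack([cv2.resize(im,(450,450),interpolation=cv2.INTER_CUBIC),cv2.resize(w,(340,450))[:, :340]]))
E
```

```text
scene 247
   277 239 [ 0.581 -0.041  0.2  ] [57 58 59]
   281 238 [ 0.575 -0.035  0.206] [ 43  70 128]
   275 236 [ 0.584 -0.044  0.208] [75 77 80]
   278 235 [ 0.579 -0.04   0.213] [49 58 82]
   275 229 [ 0.579 -0.05   0.223] [ 56  95 179]
   278 231 [ 0.577 -0.041  0.225] [ 58 106 206]
   281 233 [ 0.575 -0.032  0.227] [ 47  87 163]
   274 226 [ 0.579 -0.053  0.23 ] [ 98 118 142]
   286 228 [ 0.562 -0.034  0.232] [ 50  82 138]
   280 229 [ 0.574 -0.037  0.234] [ 44  83 159]
   282 226 [ 0.57  -0.036  0.241] [27 27 35]
   281 226 [ 0.572 -0.035  0.245] [84 92 94]
   273 224 [ 0.584 -0.047  0.246] [108 118 121]
   288 222 [ 0.557 -0.034  0.248] [ 99 110 114]
   281 225 [ 0.573 -0.034  0.25 ] [85 93 98]
   274 224 [ 0.584 -0.042  0.252] [101 111 116]
   289 219 [ 0.552 -0.036  0.253] [ 94 109 122]
   284 221 [ 0.564 -0.036  0.255] [70 77 81]
   287 218 [ 0.556 -0.038  0.257] [ 98 110 116]
   278 224 [ 0.58  -0.033  0.258] [102 115 122]
   281 221 [ 0.571 -0.035  0.26 ] [26 24 24]
   283 219 [ 0.566 -0.037  0.261] [40 43 44]
   279 221 [ 0.576 -0.036  0.262] [ 84  95 101]
   278 221 [ 
[... 743 characters left out ...]
 59]
   309 298 [ 0.574 -0.056  0.256] [150 165 173]
   330 307 [ 0.565 -0.054  0.259] [129 140 149]
   333 310 [ 0.564 -0.053  0.26 ] [146 160 168]
   335 311 [ 0.564 -0.054  0.262] [143 156 164]
   321 312 [ 0.569 -0.055  0.266] [56 60 71]
   312 318 [ 0.572 -0.055  0.27 ] [56 57 60]
   309 323 [ 0.573 -0.055  0.274] [45 47 49]
   328 327 [ 0.567 -0.055  0.278] [57 55 59]
   327 370 [ 0.567 -0.045  0.287] [45 42 43]
   315 376 [ 0.571 -0.043  0.287] [43 44 44]
   308 375 [ 0.573 -0.043  0.287] [44 42 44]
   316 371 [ 0.57  -0.045  0.287] [40 39 39]
   321 375 [ 0.569 -0.043  0.288] [43 48 70]
   321 371 [ 0.569 -0.045  0.288] [44 49 70]
   333 392 [ 0.565 -0.044  0.297] [114 126 133]
top 0
```

View pics/c3b.png

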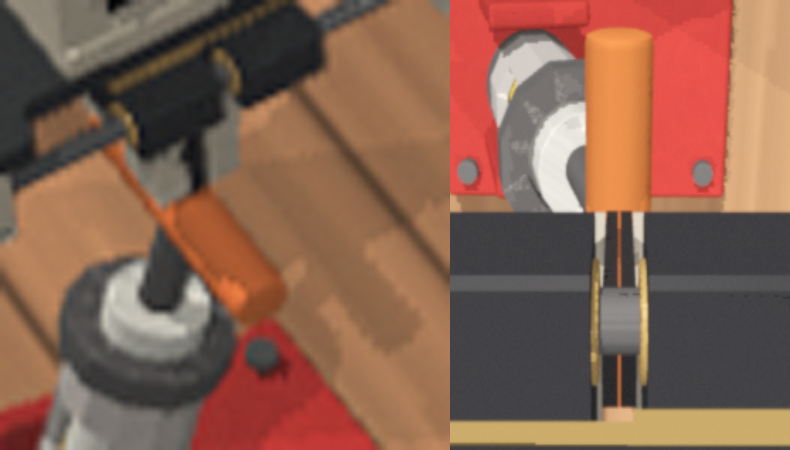

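The fingertips end at z≈0.24, just above the bar's top at 0.234. That's about 20–25 mm short of the reported TCP, so nothing was touched. I'll reopen and measure the tips against the TCP with the fingers apart.

step_arm(moves=[[[0,0,0,0,3],[0,0,0,0,5],[0,0,0,0,5],[0,0,0,0,5],[0,0,0,0,5]]])

```text
clock: 5.45
tool_pos: [0.5699, -0.0445, 0.2167]
orientation: [180.0, -0.0, -88.5]
force: [-0.3, 0.0, 0.9]
opening: 0.0347
gripper_force: 0.0
```

```bash
cat > tips.py <<'E'
from h import *
import sys
o=ctrl.get_obs(); t=o['tool_pos']; print(o['clock'],t,o['opening'],o['force'])
for n in('scene','wrist'):
    im,d,ci=snap(n,n+sys.argv[1]+'.png'); C=cloud(d,ci); np.save('pics/'+n+'_cl.npy',C)
    hsv=cv2.cvtColor(im,cv2.COLOR_BGR2HSV); grey=hsv[...,1]<90
    for s in(-1,1):
        L=C-t; e=o['opening']/2
        m=(d>0)&grey&(s*L[...,0]>e-.004)&(s*L[...,0]<e+.03)&(abs(L[...,1])<.014)&(L[...,2]>-.03)&(L[...,2]<.07)
        z=np.sort(L[...,2][m]); print(n,s,m.sum(),z[:12:2].round(4), 'lowpts',L[m][np.argsort(L[m][:,2])[:4]].round(3).tolist())
E
python3 tips.py 4; python3 -c "
import cv2,numpy as np
s=cv2.imread('pics/scene4.png')[185:285,235:335];w=cv2.imread('pics/wrist4.png')[180:440,170:470]
cv2.imwrite('pics/c4.png',np.hstack([cv2.resize(s,(400,400),interpolation=cv2.INTER_CUBIC),cv2.resize(w,(400,400))]))"
```

```text
5.45 [ 0.56985578 -0.04449364  0.21673984] 0.03467611967841766 [-0.26016204  0.03126677  0.93253746]
scene -1 152 [0.0243 0.0247 0.0257 0.0267 0.0272 0.028 ] lowpts [[-0.02, -0.004, 0.024], [-0.02, 0.008, 0.024], [-0.019, -0.011, 0.025], [-0.019, -0.007, 0.025]]
scene 1 93 [-0.0298 -0.0289 -0.0281 -0.0263 -0.0258 -0.0253] lowpts [[0.017, 0.004, -0.03], [0.026, -0.002, -0.03], [0.014, 0.01, -0.029], [0.016, 0.006, -0.029]]
wrist -1 2179 [0.0235 0.0244 0.0245 0.0247 0.0248 0.0249] lowpts [[-0.021, -0.01, 0.024], [-0.021, -0.01, 0.024], [-0.022, -0.011, 0.024], [-0.02, 0.001, 0.024]]
wrist 1 2357 [-0.0299 -0.0298 -0.0296 -0.0296 -0.0294 -0.0294] lowpts [[0.029, -0.0, -0.03], [0.028, 0.007, -0.03], [0.016, -0.006, -0.03], [0.016, -0.006, -0.03]]
```

View pics/c4.png

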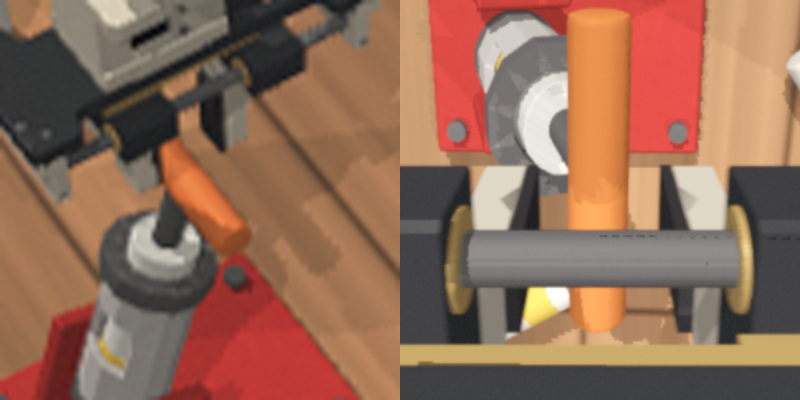

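Both cameras put the real tips 24 mm above the reported TCP, and the bar runs untouched between the fingers. I'll go down another 2.5 cm with the fingers open and check again.

step_arm(moves=[[[0,0,0,0,5.4],[0,0,0,0,5.4],[0,0,-0.6,0,5.4],[0,0,-0.7,0,5.4],[0,0,-0.7,0,5.4],[0,0,-0.5,0,4.5],[-0.04,0,0,0,3.6],[0,0,0,0,3.0],[0,0,0,0,3.0],[0,0,0,0,3.0]]])

```text
clock: 6.55
tool_pos: [0.5697, -0.0444, 0.1921]
orientation: [-180.0, 0.0, -88.5]
force: [-0.0, -0.9, 0.2]
opening: 0.0301
gripper_force: 0.0
```

```bash
python3 tips.py 5
```

```text
6.55 [ 0.56968435 -0.04442566  0.19210259] 0.030051093870185987 [-0.04599984 -0.91057705  0.18683246]
scene -1 143 [0.024  0.0243 0.0258 0.0264 0.0272 0.028 ] lowpts [[-0.017, -0.01, 0.024], [-0.017, 0.002, 0.024], [-0.021, 0.008, 0.024], [-0.017, -0.006, 0.025]]
scene 1 260 [-0.0262 -0.0197 -0.0187 -0.018  -0.0177 -0.0173] lowpts [[0.032, -0.011, -0.026], [0.035, -0.005, -0.02], [0.03, 0.011, -0.02], [0.028, 0.007, -0.019]]
wrist -1 1910 [0.0249 0.0255 0.0257 0.0261 0.0261 0.0263] lowpts [[-0.018, -0.01, 0.025], [-0.017, -0.01, 0.025], [-0.017, -0.011, 0.026], [-0.017, -0.011, 0.026]]
wrist 1 4237 [-0.0299 -0.0292 -0.029  -0.0279 -0.0278 -0.0272] lowpts [[0.039, 0.001, -0.03], [0.038, 0.008, -0.03], [0.038, 0.011, -0.029], [0.039, 0.01, -0.029]]
```

Tips are at z≈0.216, 7 mm below the bar's centre. Closing now.

step_arm(moves=[[[0,0,0,0,2.5],[0,0,0,0,2.2],[0,0,0,0,1.8],[0,0,0,0,1.0],[0,0,0,0,0],[0,0,0,0,0],[0,0,0,0,0]]])

```text
clock: 7.35
tool_pos: [0.5698, -0.0444, 0.1919]
orientation: [-180.0, 0.0, -88.5]
force: [2.3, 0.3, 0.1]
opening: 0.0209
gripper_force: 30.0
```

Gripped: 30 N at 20.9 mm. I'll draw the first 2 cm along the axis (-0.2955, -0.006, 0.955).

step_arm(moves=[[[-0.059,-0.001,0.191,0,0],[-0.059,-0.001,0.191,0,0],[-0.059,-0.001,0.191,0,0],[-0.059,-0.001,0.191,0,0],[-0.059,-0.001,0.191,0,0],[-0.059,-0.001,0.191,0,0],[-0.059,-0.001,0.191,0,0],[-0.059,-0.001,0.191,0,0],[-0.059,-0.001,0.191,0,0],[-0.059,-0.001,0.191,0,0]]])

```text
clock: 8.35
tool_pos: [0.5633, -0.0446, 0.211]
orientation: [180.0, -0.0, -88.5]
force: [1.5, -0.5, -3.0]
opening: 0.0212
gripper_force: 30.0
```

```bash
python3 meas.py 6
```

```text
8.35 [ 0.56330003 -0.04463811  0.21096685] [ 1.79976102e+02 -2.93200385e-03 -8.85159660e+01] [ 1.50832069 -0.48380094 -2.95349406] [ 0.05787704 -0.78747106  0.00357457] 0.021214448017844324 29.98766753822565
scene bar 254 foot 3000 ((593.7853393554688, -41.673362731933594), (198.3311309814453, 152.10009765625), 0.5745954513549805)
  xz yaw roll [ 5.62307280e-01  2.41179580e-01  5.10413105e-02 -2.53699613e-06] y [-0.04504635  0.00723301] 0.0012032320872405423
top bar 80 foot 1028 ((592.527099609375, -43.306236267089844), (194.52178955078125, 146.5634765625), 0.5233615040779114)
  xz yaw roll [ 0.56140957  0.25177008 -0.07828057 -0.25786127] y [-0.09396134  0.00425911] 0.002058313190127623
wrist bar 8986 foot 17678 ((592.8680419921875, -44.64300537109375), (198.1116943359375, 147.89901733398438), 1.1307693719863892)
  xz yaw roll [0.56264315 0.24219323 0.02499146 0.00092728] y [-0.09443729 -0.00858291] 0.0003391499720749652
```

The bar rose 19 mm with about 3 N (its weight), and the foot didn't move. Continuing.

step_arm(moves=[[[-0.089,-0.002,0.287,0,0],[-0.089,-0.002,0.287,0,0],[-0.089,-0.002,0.287,0,0],[-0.089,-0.002,0.287,0,0],[-0.089,-0.002,0.287,0,0],[-0.089,-0.002,0.287,0,0],[-0.089,-0.002,0.287,0,0],[-0.089,-0.002,0.287,0,0],[-0.089,-0.002,0.287,0,0],[-0.089,-0.002,0.287,0,0]]])

```text
clock: 9.5
tool_pos: [0.5544, -0.0448, 0.2398]
orientation: [180.0, -0.0, -88.5]
force: [0.3, -0.0, -3.4]
opening: 0.0207
gripper_force: 30.0
```

```bash
python3 meas.py 7
```

```text
9.5 [ 0.5544448  -0.04481468  0.23976352] [ 1.79984361e+02 -7.79343444e-04 -8.85145887e+01] [ 0.25876645 -0.02687451 -3.35191912] [ 0.13500004 -0.09848745 -0.01871325] 0.020747307778211772 29.981418871320784
scene bar 262 foot 3020 ((593.8924560546875, -40.450294494628906), (198.89691162109375, 148.9283905029297), 0.31388095021247864)
  xz yaw roll [0.55292378 0.26984372 0.03616925 0.01075794] y [-0.0451106   0.00675785] 0.0012479556661126523
top bar 86 foot 953 ((592.255615234375, -43.214111328125), (195.6390838623047, 147.07716369628906), 0.277984619140625)
  xz yaw roll [ 0.53591561  0.31476486 -0.48357721 -1.05940571] y [-0.09364036  0.00442693] 0.0029207719421290327
wrist bar 8994 foot 14921 ((592.93212890625, -44.86582946777344), (198.53573608398438, 147.6836395263672), 1.2372969388961792)
  xz yaw roll [5.53879601e-01 2.71059060e-01 2.50230141e-02 2.81551665e-04] y [-0.09460277 -0.00869543] 0.00034241768452488927
```

step_arm(moves=[[[-0.089,-0.002,0.287,0,0],[-0.089,-0.002,0.287,0,0],[-0.089,-0.002,0.287,0,0],[-0.089,-0.002,0.287,0,0],[-0.089,-0.002,0.287,0,0],[-0.089,-0.002,0.287,0,0],[-0.089,-0.002,0.287,0,0],[-0.089,-0.002,0.287,0,0],[-0.089,-0.002,0.287,0,0],[-0.089,-0.002,0.287,0,0]]])

```text
clock: 10.65
tool_pos: [0.5457, -0.045, 0.2685]
orientation: [180.0, 0.0, -88.5]
force: [0.2, 0.7, -4.1]
opening: 0.0215
gripper_force: 30.0
```

step_arm(moves=[[[-0.03,0,0.1,0,0],[-0.03,0,0.1,0,0],[0,0,0,0,0],[0,0,0,0,0],[0,0,0,0,0]]])

```text
clock: 11.15
tool_pos: [0.5451, -0.045, 0.2701]
orientation: [180.0, -0.0, -88.5]
force: [0.6, -0.1, -2.8]
opening: 0.021
gripper_force: 30.0
```

```bash
python3 meas.py 8; python3 -c "
import cv2,numpy as np
s=cv2.imread('pics/scene8.png')[185:335,210:360];w=cv2.imread('pics/wrist8.png')[80:380,170:470]
cv2.imwrite('pics/c8.png',np.hstack([cv2.resize(s,(400,400),interpolation=cv2.INTER_CUBIC),cv2.resize(w,(400,400))]))"
```

```text
11.15 [ 0.54512202 -0.04497083  0.27010722] [ 1.79985992e+02 -6.46547620e-04 -8.85109633e+01] [ 0.6313253  -0.11121876 -2.79941393] [ 0.14279855 -0.01245565 -0.02817652] 0.02095054979741309 29.984279558993876
scene bar 280 foot 3020 ((593.5533447265625, -41.87145233154297), (198.1269073486328, 150.65975952148438), 1.014596939086914)
  xz yaw roll [0.54314054 0.30022545 0.02015822 0.00206295] y [-0.04759506  0.00649257] 0.0011252466024110619
top bar 90 foot 904 ((591.8394165039062, -43.32521057128906), (194.44488525390625, 147.1654510498047), 0.29292604327201843)
  xz yaw roll [ 0.52791556  0.34565765 -0.45602807 -1.11118918] y [-0.09262597  0.00459243] 0.002790966304565808
wrist bar 8980 foot 12659 ((592.9341430664062, -44.29863739013672), (198.10523986816406, 148.4884033203125), 1.1460752487182617)
  xz yaw roll [0.54441418 0.30114667 0.02459014 0.00068111] y [-0.09478105 -0.00894336] 0.00033982553278763105
```

View pics/c8.png

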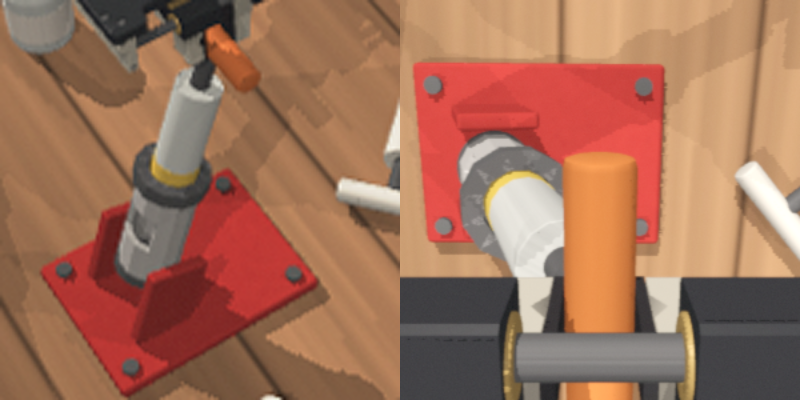

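The yellow band is level with the collar's mouth at (175,178), and the window at (140,225) is open. The bar has moved 82 mm along the axis, so the plunger's foot is at about 92 mm, and the extruder hasn't moved. The arm is still and the grip holds at 30 N, so I'm handing in.

```bash
python3 -c "
from plant import close_job; print(close_job())"
```

```text
the job is handed in; nothing more can be done
None
```

I drew the plunger 82 mm straight out, so the loading window is fully open and the yellow band is level with the barrel's mouth. The gripper still holds the handle still at 30 N, the extruder did not move, and the jar, cup and tin were not touched; the job was handed in at about 11 s.

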